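# Press a watch crystal home and hold it

## Task

Set the bare steel watch case, crystal upwards, into the round white nest on the lever press's pulled-out carriage, let go of it and push the carriage all the way in under the ram. Then bring the press's lever down by its black handle until it stands level, so that the sprung pusher squeezes the crystal fully into its gasket, and finish while holding the lever there with the robot: the gasket springs back if the press lets up, and going well past level makes the pusher's spring go solid and cracks the crystal. Leave the movement boxes, the loupe and the blower alone.

Things in the scene. Friction and masses are not known exactly. Their poses are not given: they have to be found in the camera images.
- watch_mid (a point): Bare steel watch case (no strap, no movement) lying crystal up on the dark red mat (3 mm thick). Round body 40 mm diameter, 11 mm thick; a clear crystal 33 mm across stands 3.5 mm proud of it (overall height 14.5 mm). Two lugs at each end of its y axis reach 26 mm from the centre, their undersides 5 mm or more above its bottom; its flanks at both ends of its x axis are bare: grasp across x. Origin: centre of the body, 5.5 mm above its underside; z up. About 80 g.
- watch: The same watch case with its crystal; this origin is the centre of its underside.
- crystal (a joint): How far the crystal is pushed into the case's gasket: 0 as it starts, 0.002 m fully home. Springs back when not pressed; needs about 15 N to go home.
- nest (a point): Centre of the floor of the white nylon nest on the carriage: a round recess 44 mm inside, 54 mm outside, with a rim 3 mm high; the case lies flat in it with its underside on this point, any way round (the lugs pass over the rim). Its axes are the press's: y points along the slide outwards from the ram, z up. The floor is 50 mm above the bench.
- carriage_plate (a point): Centre of the outer (+y in its axes) face of the upright aluminium push plate at the carriage's outer end: 50 mm wide (x), 6 mm thick (y), from 38 to 78 mm above the bench; this point is 60 mm above the bench. It lies 88 mm from the nest's centre along +y and rides with the carriage. The slide bed under it is 30 mm high, its two guide rails 40 mm high.
- carriage (a joint): Carriage travel along the slide (m): starts 0 to 0.02, pulled out; 0.13 = home against its stop, nest under the ram. Moves along the -y axis of nest; slides with about 2.5 N friction and stays where it is left.
- press: Gold-coloured bench lever press, fixed. Origin on the bench directly below the ram; axes: x from the front (where the lever handle is) to the column at the back, y to the loading slide's outer end, z up. Head: x -32 to 115 mm, y -32 to 32 mm, from 115 to 205 mm high (the ram's top stands up to 246 mm); lever along the right side at y = -80 mm; slide bed to y = 250 mm.
- pusher: White nylon pusher, 36 mm diameter, on the lower end of the steel ram; origin at the centre of its lower face, 80 mm above the bench with the lever up (case and crystal in the nest reach 64.5 mm). It goes straight down 28 mm per radian of lever. It is sprung in the ram: gives way from 18 N, goes solid after 7 mm at 39 N.
- lever (a joint): Hand lever angle (rad): 0 = up (resting, 0.75 rad above level), 0.75 = level, 0.95 = end stop. Sprung: rises by itself when let go. With the case in place the pusher meets the crystal at about 0.55, has it home at about 0.63 and goes solid at about 0.88. The hand needs about 2 to 8 N at the handle.
- handle_mid (a point): Middle of the black round handle at the lever's free end: 22 mm diameter, 92 mm long, its centre 190 mm from the pivot and 290 mm above the bench when the lever is up, 160 mm when level. It is a sleeve on the lever that can turn stiffly about its own length, and moves in the plane of the press's x and z.
- handle: The handle sleeve's body; its origin sits at the pivot.
- lever_pivot (a point): The lever's pivot, in the plane of the handle, 160 mm above the bench; the lever turns about the press's y axis, its handle on the -x side going down.
- movement_box: Bystander: clear round movement box, 48 mm diameter, 20 mm high, on the mat. Origin at its underside.
- movement_box2: Bystander: another such box on the bench.
- loupe: Bystander: black eye loupe, 38 mm diameter, 31 mm high.
- blower: Bystander: rubber dust blower standing up, 52 mm diameter, 85 mm high.

How it is judged:
On the way, in this order (a step that is already met when the one before it is completed fails the run):
1. the case lies flat in the nest, let go, crystal up (distance between watch and nest below 0.004 m and angle between watch's own z axis and vertical below 0.08 rad and contact force between the fingers and watch below 0.1 N), for 0.2 s.
2. the carriage is home with the case in it (value of joint carriage above 0.126 m and distance between watch and nest below 0.004 m), for 0.2 s.
3. the lever is level and the crystal is home (value of joint lever between 0.64 and 0.87 rad and value of joint crystal above 0.0016 m), for 0.5 s.
At the end, for the whole second after the job is handed in: The robot is holding the lever within about 0.11 rad (6 degrees) of level by its handle; the crystal is at least 1.6 mm of its 2 mm into the gasket with the pusher bearing on it at 14 to 45 N; the case lies flat in the nest within 4 mm of its centre and the carriage is within 4 mm of home (all of step 2 and all of step 3 and contact force between pusher and watch between 14 and 45 N and contact force between any of the fingers, the arm and handle above 1.5 N and angle between watch's own z axis and vertical below 0.08 rad); the arm keeps its last pose, push and grip.
It fails at once if the pusher's spring is driven solid and the crystal cracks (over 55 N) (contact force between pusher and watch above 55 N).
It fails at once if a bystander is moved (distance of any of movement_box, movement_box2, loupe, blower from where it was at the start of the episode above 0.02 m).
It also fails if it takes over 67 s, if anything falls off the work surface, if the arm or the gripper's body presses on something with over 40 N, if the wrist force passes 120 N, or if a joint passes its speed limit or range.

## Robot

A 7-joint arm with a two-finger parallel gripper is mounted at the origin on the work surface. World frame = base frame: x ahead of the robot, y to its left, z up, the work surface at z = 0. Lengths are in m, angles in rad, forces in N, time in s.
With the tool pointing down it reaches from about 0.35 to 0.9 m from the base axis. Payload 7.2 kg.
Tool frame: the origin (TCP) lies at the very end of the fingers, on their centre line; the grasp point (between the pads) lies 19 mm behind it; z points along the fingers, y is the line along which they close (so a half turn about z gives the same grasp; the last joint's range is limited). The gripper opens to 88 mm and grips with 3 to 60 N. Pads are 20 mm wide; open, the fingers measure 115 mm over their backs; the gripper's body (75 mm by 178 mm) begins 61 mm behind the grasp point.
Start: joints at [-1.173, 0.411, -0.013, 1.596, 0.006, 1.134, -0.082], TCP at [0.281, 0.558, 0.223] pointing down, gripper open.
Joint ranges: [-2.95, 2.95], [-0.29, 1.99], [-1.47, 1.44], [0.14, 2.54], [-1.03, 4.17], [0.13, 1.85], [-2.86, 2.86]. Speed limits (rad/s): [2.39, 2.39, 3.01, 3.01, 3.14, 3.14, 3.14].

## Interface

Orientations are given as a 3x3 rotation matrix whose columns are the frame's x, y, z axes.
In Python, from workcell import r gives the robot as it stands. The module is installed in compiled form; this text tells all that it offers.
- The arm moves only by the shell command python3 -m creep 'ROWS' [FORCE]. ROWS is JSON, one flat list of numbers, 5 for each row, row after row: the opening, from 0 (shut) to 1 (fully open), then the shift along the tool's x, y, z in cm, then the turn about the tool's z in rad. A call has 1 to 10 rows; each row shifts and turns the commanded pose from where the row before left it, along the tool's axes as they then stand; what a row does not reach is not made up. A row lasts 1/10 s, in which the tool goes at most 50 mm and 8.59 degrees, less where a joint would pass 70% of its speed; a pose out of reach is approached as far as the arm can. A call is refused whole if a number of a shift passes 5 or a number of a turn 0.15, either way. A call with a gripper value outside its range is refused whole. The fingers move at their own pace and stop on an object; FORCE is the grip in N (left out, the last holds). Time passes only in rows, so rows that do not move let the fingers close. It gives the time, the measured TCP pose, the force, the opening and the grip force at its end, in the units of the state.
- r.read_state(): the state, without advancing time (a new reading comes with each control period).
- r.get_image(name): name is "scene" or "top"; returns the picture (480x640x3 uint8, blue, green, red); there is no depth.
- r.camera_params(name): a dict with "fovy" (degrees; the focal length in pixels is half the picture's height over the tangent of half this angle, whatever the lens; pixels are square), "cx", "cy" (the principal point, pixels), "view" (4x4, takes a point from world to camera coordinates). Camera axes: x right, y down, z forward; pixel columns grow to the right and rows downward; lengths in m; the calibration is good to about 2 mm. A picture is of the moment at which its call begins. camera_params takes no time and is no camera call.
- r.hand_in(): hands the job in; it is judged then, once.
The state is a dict: "time_s": time; "joints": joint angles; "joint_velocities": joint speeds; "joint_efforts": joint torques, N m; "tcp_pos": TCP position; "tcp_rot": TCP orientation; "ft_force": force on the tool from outside, world axes, zero at the start; "wrist_torque": the same for the moment, N m; "grip_width": finger opening in m; "grasp_force": force on a finger pad.
Only numpy, scipy, OpenCV 4.12 (cv2) and the standard library are available. Lean on these libraries where they do the work, as an engineer would, in place of code of your own. Each camera call takes 0.05 s, during which the arm holds its last target. There are 200 camera calls.

## Working session

There is one attempt and no reset: what is moved stays moved. The work goes in short steps, Python scripts to look and compute and a shell command to move; the robot and the scene stay as the last step left them, time stands still between calls to the robot, and variables do not carry over. Pictures are saved under pics/ and viewed, at most 10 in all, crops included, and the job is handed in when it is done.

```bash
mkdir -p pics; python3 - <<'E'
from workcell import r
import cv2,numpy as np
np.set_printoptions(precision=4,suppress=True)
for n in("scene","top"):
    cv2.imwrite(f"pics/{n}0.png",r.get_image(n)); p=r.camera_params(n); print(n,p["fovy"],p["cx"],p["cy"]);print(np.array(p["view"]))
s=r.read_state();print(s["time_s"],s["tcp_pos"],s["tcp_rot"],s["grip_width"],s["ft_force"])
E
```

```text
scene 50.079161164820995 315.77810292393235 240.02337002543547
[[-0.7549  0.6558  0.0056  0.3779]
 [ 0.492   0.5721 -0.6562 -0.1809]
 [-0.4335 -0.4927 -0.7546  1.2893]
 [ 0.      0.      0.      1.    ]]
top 55.2263769225437 314.3873326866922 239.44399625703662
[[ 0.0168 -0.9998  0.0056  0.0339]
 [-0.9975 -0.0171 -0.0682  0.5455]
 [ 0.0682 -0.0044 -0.9977  0.9112]
 [ 0.      0.      0.      1.    ]]
0.1 [0.2805 0.558  0.2219] [[-0.8935  0.4491 -0.0006]
 [ 0.4491  0.8935 -0.0013]
 [-0.0001 -0.0014 -1.    ]] 0.08798544409242018 [-0.8601  0.5145  0.3989]
```

View pics/top0.png

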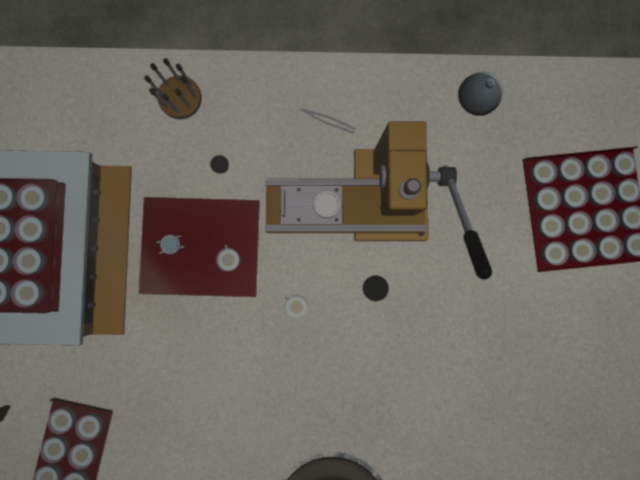

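View pics/scene0.png

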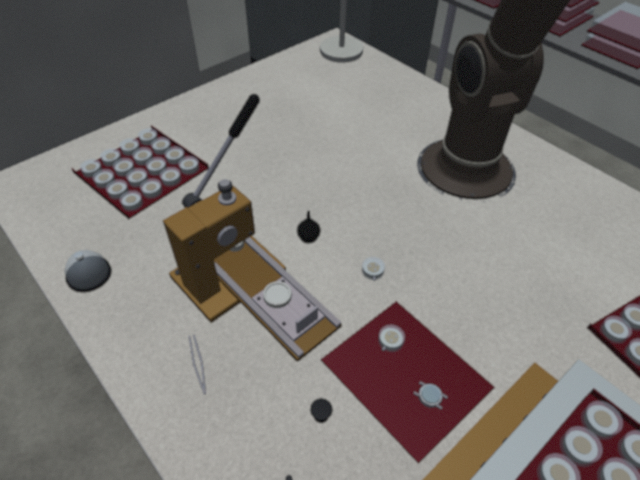

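The top view shows the watch at about (170,244) on the mat and the nest at (326,204). The push plate is at (284,204), the ram top at (411,186) and the handle runs from (472,235) to (484,275). The scene view has the watch at (430,395), the nest at (277,293) and the handle from (236,133) to (253,100). Next I'll measure them.

```bash
cat > h.py <<'E'
from workcell import r
import cv2,numpy as np
np.set_printoptions(precision=4,suppress=True)
def cam(n):
    p=r.camera_params(n);f=240/np.tan(np.radians(p["fovy"]/2));V=np.array(p["view"]);return f,p["cx"],p["cy"],V
def ray(n,u,v):
    f,cx,cy,V=cam(n);R=V[:3,:3];o=-R.T@V[:3,3];d=R.T@np.array([(u-cx)/f,(v-cy)/f,1]);return o,d/np.linalg.norm(d)
def plane(n,u,v,z):
    o,d=ray(n,u,v);return o+d*(z-o[2])/d[2]
def tri(a,b):
    o1,d1=ray("top",*a);o2,d2=ray("scene",*b);A=np.c_[d1,-d2];t=np.linalg.lstsq(A,o2-o1,rcond=None)[0]
    p,q=o1+t[0]*d1,o2+t[1]*d2;return (p+q)/2,np.linalg.norm(p-q)
def proj(n,p):
    f,cx,cy,V=cam(n);c=V[:3,:3]@np.array(p)+V[:3,3];return np.array([f*c[0]/c[2]+cx,f*c[1]/c[2]+cy])
def crop(im,x0,y0,x1,y1,k):return cv2.resize(im[y0:y1,x0:x1],None,fx=k,fy=k,interpolation=cv2.INTER_CUBIC)
E
python3 - <<'E'
from h import *
t=cv2.imread("pics/top0.png");s=cv2.imread("pics/scene0.png")
a=crop(t,140,215,200,270,6);b=crop(t,260,170,350,240,4.4)
H=max(a.shape[0],b.shape[0]);a=cv2.copyMakeBorder(a,0,H-a.shape[0],0,0,0);b=cv2.copyMakeBorder(b,0,H-b.shape[0],0,0,0)
cv2.imwrite("pics/c1.png",np.hstack([a,b]))
def show(n,im,m,lab):
    k,_,st,c=cv2.connectedComponentsWithStats(m.astype(np.uint8)*255)
    for i in range(1,k):
        if st[i,4]>40: print(n,lab,st[i],c[i])
for n,im,rw,rn in(("top",t,(150,225,192,262),(308,188,345,222)),("scene",s,(405,372,455,420),(255,278,298,310))):
    B,G,R=[im[...,i].astype(int) for i in range(3)]
    def box(m,q):
        o=np.zeros_like(m);o[q[1]:q[3],q[0]:q[2]]=m[q[1]:q[3],q[0]:q[2]];return o
    show(n,im,box(G>R*0.8,rw),"watch")
    show(n,im,box((im.min(2)>np.percentile(im[rn[1]:rn[3],rn[0]:rn[2]].min(2),60)),rn),"nest")
    dk=im.max(2)<45; show(n,im,box(dk,(455,222,500,285) if n=="top" else (222,88,265,145)),"handle")
print(t[204,310:345].min(1)); print(t[186:222,326].min(1))
E
```

```text
top watch [157 235  27  19 347] [169.7349 244.0375]
top nest [314 191  26  25 495] [326.1253 203.4667]
top handle [464 230  27  49 676] [477.0725 254.432 ]
scene watch [414 382  33  27 509] [430.2063 394.7976]
scene nest [262 281  31  23 466] [277.3712 292.8412]
scene handle [230  95  29  43 419] [243.7017 115.7876]
[117 116 113 116 126 128 134 137 136 135 138 137 137 137 136 136 137 136
 136 137 136 135 137 137 137 136 131 123 128 130 118 102  64  44  43]
[109 114 113 113 119 128 126 128 134 137 137 137 136 137 137 136 138 137
 137 137 137 136 138 136 136 137 137 136 133 127 122 100 101 111 113 114]
```

View pics/c1.png

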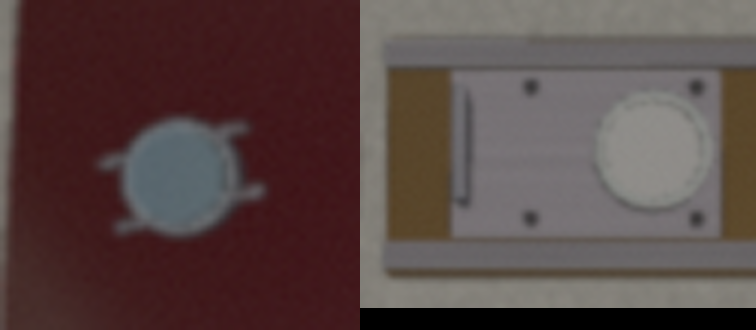

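The left crop shows the watch with lug pairs centred near (112,195) and (251,158), so its y axis is tilted about 15°. The right crop shows the nest at crop (655,150) and the push plate at (461,147).

```bash
python3 - <<'E'
from h import *
t=cv2.imread("pics/top0.png");s=cv2.imread("pics/scene0.png")
W=[(169.7,244.0),(430.2,394.8)];N=[(326.1,203.6),(277.4,292.8)]
print("watch tri",tri(*W),"planes",plane("top",*W[0],.0155),plane("scene",*W[1],.0145))
print("nest tri",tri(*N),plane("top",*N[0],.0515),plane("scene",*N[1],.0515))
pl=(260+(461-360)/4.4,170+147/4.4);print("plate top px",pl,plane("top",*pl,.078))
# rails: gradient edges
g=cv2.cvtColor(t,cv2.COLOR_BGR2HSV)
for lo,hi,z in((172,186,.04),(222,238,.04)):
    P=[]
    for u in range(270,350):
        col=t[lo-4:hi+4,u].astype(int);sat=col[:,2]-col[:,0]
        d=np.abs(np.diff(sat.astype(float)));w=d*(d>6);P.append((u,lo-3.5+(w*np.arange(len(d))).sum()/w.sum()+0) if w.sum() else None)
    P=np.array([p for p in P if p]);l=cv2.fitLine(P.astype(np.float32),cv2.DIST_HUBER,0,.01,.01).ravel()
    A=plane("top",l[2]-40*l[0],l[3]-40*l[1],z);B=plane("top",l[2]+40*l[0],l[3]+40*l[1],z);print("rail",A,B,np.degrees(np.arctan2(*(A-B)[:2])))
# handle ends
def ends(im,q):
    m=np.argwhere(im[q[1]:q[3],q[0]:q[2]].max(2)<45)[:,::-1]+[q[0],q[1]]
    c=m.mean(0);l=np.linalg.eigh(np.cov(m.T))[1][:,1];l*=np.sign(l[1]);d=(m-c)@l;return c+l*d.min(),c+l*d.max(),np.percentile((m-c)@[l[1],-l[0]],[1,99])
a=ends(t,(455,228,500,285));b=ends(s,(222,88,265,140));print(a,b)
print("inner?",tri(a[0],b[1]),"outer",tri(a[1],b[0]))
mid=[((a[0]+a[1])/2),((b[0]+b[1])/2)];print("mid",tri(*mid),plane("top",*mid[0],.29))
print("ram top",plane("top",412,185,.246))
E
```

```text
watch tri (array([0.5316, 0.3372, 0.0107]), np.float64(0.0016333080350614247)) planes [0.5308 0.3364 0.0155] [0.534  0.3374 0.0145]
nest tri (array([0.6144, 0.0209, 0.0504]), np.float64(0.0017640590041378848)) [0.6136 0.0215 0.0515] [0.6154 0.0208 0.0515]
plate top px (282.95454545454544, 203.4090909090909) [0.6086 0.1045 0.078 ]
rail [0.6499 0.1484 0.04  ] [ 0.653  -0.0112  0.04  ] -1.127285106256893
rail [0.5633 0.1353 0.04  ] [ 0.5663 -0.0232  0.04  ] -1.0855035311782837
(array([467.9377, 230.2675]), array([485.8591, 277.6752]), array([-6.9475,  6.8666])) (array([255.7752,  95.8638]), array([231.4255, 136.0459]), array([-4.5013,  4.5066]))
inner? (array([ 0.5462, -0.1856,  0.2633]), np.float64(0.0010727357161548431)) outer (array([ 0.4775, -0.1936,  0.3148]), np.float64(0.004241441382301435))
mid (array([ 0.5107, -0.1908,  0.2879]), np.float64(0.0032764666754883237)) [ 0.5094 -0.1888  0.29  ]
ram top [ 0.6161 -0.1051  0.246 ]
```

```bash
cat >> h.py <<'E'
def go(p,yaw=None):
    s=r.read_state();R=np.array(s["tcp_rot"]);d=R.T@(np.array(p)-s["tcp_pos"])*100
    y=np.arctan2(R[1,1],R[0,1]);print("t",s["time_s"],"tcp",np.array(s["tcp_pos"]),"yaw",y,"shift cm",d,"turn",None if yaw is None else -(yaw-y),"w",s["grip_width"],"gf",s["grasp_force"],"F",np.array(s["ft_force"]))
E
python3 -m creep '[1,0,0,0,0.14, 1,0,0,0,0.14, 1,0,0,0,0.14, 1,0,0,0,0.14, 1,0,0,0,0.14, 1,0,0,0,0.14, 1,0,0,0,0]' 20
python3 -c "
from h import *
go([.532,.337,.1],.255)"
```

```text
time_s: 0.8
tcp_pos: [0.2805, 0.5582, 0.2222]
tcp_rot: [[-0.26, 0.966, -0.0], [0.966, 0.26, -0.001], [-0.001, -0.0, -1.0]]
ft_force: [0.1, -0.2, -0.0]
grip_width: 0.0879
grasp_force: 0.0
t 0.8 tcp [0.2805 0.5582 0.2222] yaw 0.26311607485877747 shift cm [-27.8917  18.5295  12.2395] turn 0.008116074858777467 w 0.0879175578215009 gf 0.0 F [ 0.0969 -0.218  -0.0111]
```

```bash

python3 -m creep '[1,-3.5,2.3,0,0, 1,-3.5,2.3,0,0, 1,-3.5,2.3,0,0, 1,-3.5,2.3,0,0, 1,-3.5,2.3,0,0, 1,-3.5,2.3,0,0, 1,-3.5,2.3,0,0, 1,-3.4,2.4,0,0, 1,0,0,4,0, 1,0,0,4,0]'
python3 -m creep '[1,0,0,2,0, 1,0,0,2,0, 1,0,0,0,0]'
python3 - <<'E'
from h import *
go([.532,.337,.0085],.255)
t=r.get_image("top");s=r.get_image("scene")
cv2.imwrite("pics/g1.png",np.hstack([crop(t,120,195,230,285,3.6),crop(s,370,320,480,410,3.6)]))
E
```

```text
time_s: 1.8
tcp_pos: [0.5344, 0.3363, 0.1426]
tcp_rot: [[-0.263, 0.965, 0.003], [0.965, 0.263, 0.001], [0.001, 0.003, -1.0]]
ft_force: [0.2, 0.5, -1.0]
grip_width: 0.0881
grasp_force: 0.0
time_s: 2.1
tcp_pos: [0.5305, 0.3365, 0.0995]
tcp_rot: [[-0.266, 0.964, -0.005], [0.964, 0.266, -0.003], [-0.002, -0.005, -1.0]]
ft_force: [-0.3, -0.9, 0.3]
grip_width: 0.0875
grasp_force: 0.0
t 2.1 tcp [0.5305 0.3365 0.0995] yaw 0.26887730096816936 shift cm [0.0306 0.2072 9.0999] turn 0.01387730096816936 w 0.08747287596577363 gf 0.0 F [-0.275  -0.8587  0.3033]
```

View pics/g1.png

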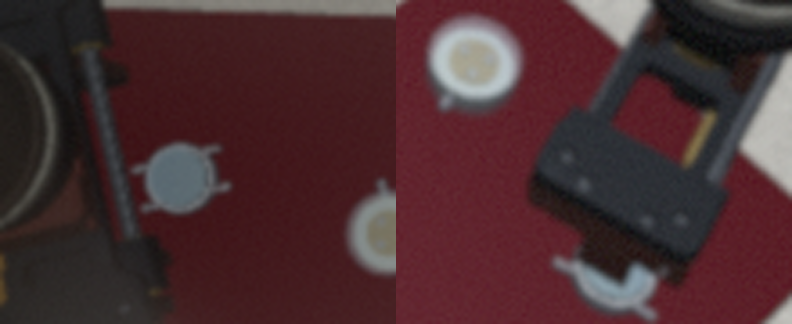

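The left crop shows the watch untouched, with the open gripper still above it. In the right crop a finger hangs over the far side of the case. Going down.

```bash

python3 -m creep '[1,0,0.1,2,0, 1,0,0,2,0, 1,0,0,2,0, 1,0,0,1.5,0, 1,0,0,0.8,0, 1,0,0,0.5,0, 1,0,0,0,0, 1,0,0,0,0]'
python3 -c "
from h import *
go([.532,.337,.009])"
```

```text
time_s: 3.0
tcp_pos: [0.5338, 0.3382, 0.0154]
tcp_rot: [[-0.262, 0.965, 0.001], [0.965, 0.262, 0.001], [0.0, 0.001, -1.0]]
ft_force: [-0.9, 0.3, 0.0]
grip_width: 0.0876
grasp_force: 0.0
t 3.0 tcp [0.5338 0.3382 0.0154] yaw 0.2650998905098823 shift cm [-0.066  -0.2038  0.6389] turn None w 0.08758541577044153 gf 0.0 F [-0.9051  0.2552  0.0465]
```

```bash

python3 -m creep '[1,-0.05,-0.1,0.35,0, 1,0,0,0.3,0, 1,0,0,0,0, 0.5,0,0,0,0, 0.5,0,0,0,0,0.4,0,0,0,0,0.3,0,0,0,0,0.3,0,0,0,0,0.3,0,0,0,0,0.3,0,0,0,0]' 20
python3 -c "
from h import *
go([.532,.337,.009])"
```

```text
time_s: 4.0
tcp_pos: [0.5325, 0.3371, 0.0082]
tcp_rot: [[-0.262, 0.965, 0.0], [0.965, 0.262, 0.0], [-0.0, 0.0, -1.0]]
ft_force: [-0.6, 0.3, -1.0]
grip_width: 0.0389
grasp_force: 20.0
t 4.0 tcp [0.5325 0.3371 0.0082] yaw 0.26498653252027965 shift cm [ 0.003  -0.0512 -0.0836] turn None w 0.038903966743209464 gf 20.002667158842087 F [-0.6002  0.3476 -1.0128]
```

```bash

python3 -m creep '[0.3,0,0,-1,0, 0.3,0,0,-2,0, 0.3,0,0,-3,0, 0.3,0,0,-3,0, 0.3,0,0,-2.5,0, 0.3,0,0,-1,0, 0.3,-1.5,0,0,0, 0.3,-3,0,0,0, 0.3,-3,0,0,0, 0.3,-3,0,0,0]' 20
python3 -m creep '[0.3,-3,0,0,0, 0.3,-3,0,0,0, 0.3,-3,0,0,0, 0.3,-3,0,0,0, 0.3,-3,0,0,0, 0.3,-3,0,0,0, 0.3,-2,0,0,0, 0.3,-1,0,0,0, 0.3,0,0,0,0, 0.3,0,0,0,0]' 20
python3 -c "
from h import *
go([.615,.021,.075])
s=r.get_image('scene')
cv2.imwrite('pics/n1.png',crop(s,210,210,340,310,5))"
```

```text
time_s: 5.0
tcp_pos: [0.5594, 0.233, 0.1314]
tcp_rot: [[-0.262, 0.965, -0.002], [0.965, 0.262, -0.002], [-0.001, -0.003, -1.0]]
ft_force: [0.9, 0.4, -0.5]
grip_width: 0.0387
grasp_force: 20.0
time_s: 6.0
tcp_pos: [0.6143, 0.0339, 0.1324]
tcp_rot: [[-0.262, 0.965, -0.001], [0.965, 0.262, 0.0], [0.001, -0.001, -1.0]]
ft_force: [-0.1, -0.3, -1.1]
grip_width: 0.0391
grasp_force: 20.0
t 6.0 tcp [0.6143 0.0339 0.1324] yaw 0.265458331843496 shift cm [-1.2666 -0.2642  5.7352] turn None w 0.03905907003912292 gf 20.00012217555195 F [-0.0949 -0.2796 -1.0717]
```

View pics/n1.png

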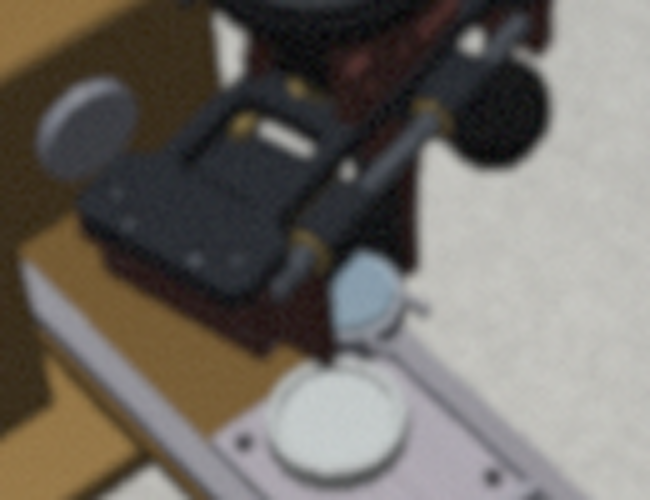

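The watch is held level. Its visible edge is at crop (403,298) and the nest rim centre is at crop (338,415). I'll move over the nest and compare from close by.

```bash

python3 -m creep '[0.3,-0.7,-0.2,1,0, 0.3,-0.6,-0.1,2,0, 0.3,0,0,2,0, 0.3,0,0,0.7,0, 0.3,0,0,0,0, 0.3,0,0,0,0]' 20
python3 - <<'E'
from h import *
go([.615,.021,.0565])
s=r.get_image('scene');im=crop(s,230,240,330,320,6.5)
st=r.read_state();T=np.array(st["tcp_pos"]);R=np.array(st["tcp_rot"])
def circ(c,rad,z,col):
    for a in np.linspace(0,2*np.pi,60):
        u=(proj("scene",[c[0]+rad*np.cos(a),c[1]+rad*np.sin(a),z])-[230,240])*6.5+3.25
        cv2.circle(im,tuple(int(v) for v in u),1,col,-1)
zb=T[2]-.0052
circ(T,.0165,zb+.0145,(0,0,255));circ(T,.02,zb+.011,(0,255,255));circ([.615,.021],.027,.053,(0,255,0))
cv2.imwrite('pics/n2.png',im)
E
```

```text
time_s: 6.65
tcp_pos: [0.6157, 0.0201, 0.0765]
tcp_rot: [[-0.262, 0.965, 0.0], [0.965, 0.262, 0.0], [-0.0, 0.0, -1.0]]
ft_force: [-0.3, 0.6, -1.0]
grip_width: 0.0388
grasp_force: 20.0
t 6.65 tcp [0.6157 0.0201 0.0765] yaw 0.26554439725926354 shift cm [ 0.1066 -0.0487  2.0007] turn None w 0.038782749281329104 gf 19.99982178211212 F [-0.3348  0.5901 -0.9847]
```

View pics/n2.png

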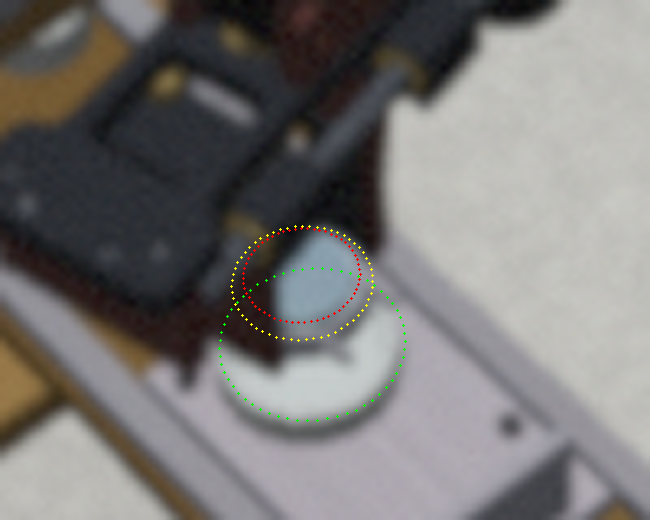

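The projected case (yellow/red) and nest rim (green) outlines match the picture to about 1 mm. Lowering it in.

```bash

python3 -m creep '[0.3,0.1,-0.05,0.5,0, 0.3,0,0,0.5,0, 0.3,0,0,0.4,0, 0.3,0,0,0.3,0, 0.3,0,0,0.2,0, 0.3,0,0,0,0, 0.3,0,0,0,0]' 20
python3 -c "
from h import *
go([.615,.021,.0555])"
```

```text
time_s: 7.4
tcp_pos: [0.6148, 0.0206, 0.0572]
tcp_rot: [[-0.262, 0.965, 0.0], [0.965, 0.262, -0.0], [-0.0, 0.0, -1.0]]
ft_force: [-1.1, 0.1, 0.4]
grip_width: 0.0388
grasp_force: 20.0
t 7.4 tcp [0.6148 0.0206 0.0572] yaw 0.26495168697213517 shift cm [0.0354 0.0311 0.1661] turn None w 0.038835211889292426 gf 19.999848660081625 F [-1.0575  0.1014  0.3892]
```

```bash

python3 -m creep '[0.3,0,0,0.1,0, 0.3,0,0,0.1,0, 0.3,0,0,0,0]' 20
python3 -c "
from h import *
go([.615,.021,.0555])"
```

```text
time_s: 7.7
tcp_pos: [0.6148, 0.0206, 0.0552]
tcp_rot: [[-0.262, 0.965, 0.0], [0.965, 0.262, 0.0], [0.0, 0.0, -1.0]]
ft_force: [0.4, 0.8, -0.6]
grip_width: 0.0388
grasp_force: 20.0
t 7.7 tcp [0.6148 0.0206 0.0552] yaw 0.2650728204614258 shift cm [ 0.0294  0.0305 -0.0334] turn None w 0.03875021543599875 gf 19.999834620393813 F [ 0.3832  0.7867 -0.558 ]
```

```bash

python3 -m creep '[0.5,0,0,0,0, 0.55,0,0,0,0, 0.65,0,0,0,0, 0.65,0,0,0,0, 0.65,0,0,-0.5,0, 0.65,0,0,-1,0, 0.65,0,0,-2,0, 0.65,1,0,-3,0, 0.65,3,0,-3,0, 0.65,3,0,0,0]'
python3 -m creep '[0.65,3,0,0,0,0.65,3,0,0,0, 0.65,3,0,0,0, 0.65,2,0,0,0, 0,0,0,0,0, 0,0,0,0,0]'
python3 - <<'E'
from h import *
go([.615,.15,.0555])
s=r.get_image('scene');t=r.get_image('top')
cv2.imwrite('pics/n3.png',np.hstack([crop(s,240,255,330,330,4.4),crop(t,270,165,360,240,4.4)]))
E
```

```text
time_s: 8.7
tcp_pos: [0.599, 0.0883, 0.1554]
tcp_rot: [[-0.26, 0.966, 0.008], [0.966, 0.26, 0.002], [-0.0, 0.008, -1.0]]
ft_force: [-0.4, -0.8, -0.9]
grip_width: 0.057
grasp_force: 0.0
time_s: 9.3
tcp_pos: [0.5678, 0.194, 0.1508]
tcp_rot: [[-0.263, 0.965, 0.001], [0.965, 0.263, -0.0], [-0.0, 0.001, -1.0]]
ft_force: [0.6, -1.4, -0.6]
grip_width: 0.0444
grasp_force: 0.0
t 9.3 tcp [0.5678 0.194  0.1508] yaw 0.2656347702213066 shift cm [-5.4824  3.3885  9.5358] turn None w 0.04442720002716106 gf 0.0 F [ 0.553  -1.4423 -0.5661]
```

View pics/n3.png

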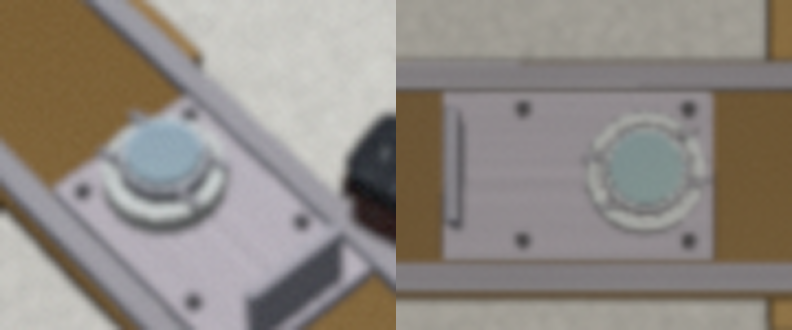

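The case sits centred in the nest: scene crop (163,155), and top crop (646,168) with the ring at about (647,170). Before pushing I'll check how far the grey knob on the head sticks out.

```bash
python3 - <<'E'
from h import *
t=cv2.imread("pics/top0.png");s=cv2.imread("pics/scene0.png")
print(tri((382,177),(227.5,237)))
cv2.imwrite('pics/k.png',np.hstack([crop(t,360,150,450,225,4.4),crop(s,190,170,280,245,4.4)]))
go([.6125,.140,.065],.02)
E
```

```text
(array([ 0.6479, -0.0733,  0.1541]), np.float64(0.0022735549166289257))
t 9.4 tcp [0.5682 0.1926 0.1506] yaw 0.26310095432367475 shift cm [-6.2269  2.9052  8.5661] turn 0.24310095432367476 w 0.03694775786688164 gf 0.0 F [0.0063 0.1025 1.0018]
```

View pics/k.png

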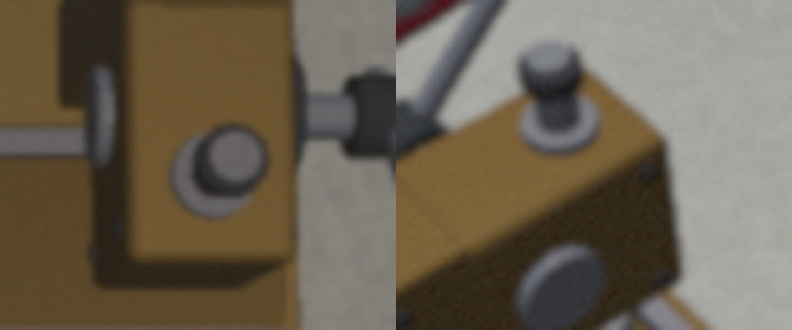

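The knob is a flat cap with its outer face at y≈-0.07, so the hand (reaching y≈-0.045) stays clear. Now I'll line up outside the plate.

```bash

python3 -m creep '[0,0,0,0,0.12, 0,0,0,0,0.12, 0,-1,1,0,0, 0,-2,2,0,0, 0,-2.3,1.4,0,0, 0,0,0,2,0, 0,0,0,3,0, 0,0,0,3,0, 0,0,0,1.5,0, 0,0,0,0,0]'
python3 -c "
from h import *
go([.6125,.130,.055],.02)"
```

```text
time_s: 10.4
tcp_pos: [0.6121, 0.1406, 0.0531]
tcp_rot: [[-0.026, 1.0, -0.003], [1.0, 0.026, -0.002], [-0.002, -0.004, -1.0]]
ft_force: [-0.6, 0.4, 0.4]
grip_width: 0.0006
grasp_force: 0.0
t 10.4 tcp [0.6121 0.1406 0.0531] yaw 0.025526686297678732 shift cm [-1.0646  0.0149 -0.1867] turn 0.005526686297678732 w 0.0006295383984359767 gf 0.0 F [-0.6015  0.4452  0.4039]
```

```bash

python3 -m creep '[0,-1,0,0,0, 0,-0.6,0,0,0, 0,-0.5,0,0,0, 0,-0.8,0,0,0, 0,-1,0,0,0, 0,-1,0,0,0, 0,-1,0,0,0, 0,-1,0,0,0, 0,-1,0,0,0, 0,-1,0,0,0]'
python3 -m creep '[0,-1,0,0,0, 0,-1,0,0,0, 0,-1,0,0,0, 0,-0.8,0,0,0,  0,-0.5,0,0,0, 0,0,0,0,0]'
python3 -c "
from h import *
go([.6148,-.007,.055],.02)"
```

```text
time_s: 11.4
tcp_pos: [0.615, 0.0525, 0.0551]
tcp_rot: [[-0.025, 1.0, -0.0], [1.0, 0.025, -0.0], [-0.0, -0.0, -1.0]]
ft_force: [0.7, 3.6, 2.7]
grip_width: 0.0005
grasp_force: 1.6
time_s: 12.0
tcp_pos: [0.616, 0.0088, 0.0549]
tcp_rot: [[-0.024, 1.0, -0.0], [1.0, 0.024, -0.001], [-0.001, -0.0, -1.0]]
ft_force: [0.1, 0.4, 0.3]
grip_width: 0.0
grasp_force: 0.0
t 12.0 tcp [0.616  0.0088 0.0549] yaw 0.023562260284936777 shift cm [-1.5756 -0.1554 -0.0057] turn 0.0035622602849367767 w 4.629249174615424e-05 gf 0.0 F [0.1186 0.3702 0.2945]
```

```bash

python3 -m creep '[0,-0.4,0,0,0, 0,-0.4,0,0,0, 0,-0.3,0,0,0, 0,-0.2,0,0,0, 0,-0.1,0,0,0, 0,0,0,0,0]'
python3 -m creep '[0,-0.1,0,0,0, 0,-0.1,0,0,0, 0,-0.1,0,0,0]'
```

```text
time_s: 12.6
tcp_pos: [0.6164, -0.0037, 0.055]
tcp_rot: [[-0.025, 1.0, -0.0], [1.0, 0.025, -0.0], [-0.0, -0.0, -1.0]]
ft_force: [-0.2, 1.5, -1.5]
grip_width: 0.0005
grasp_force: 0.8
time_s: 12.9
tcp_pos: [0.6165, -0.0064, 0.0551]
tcp_rot: [[-0.025, 1.0, -0.0], [1.0, 0.025, 0.0], [0.0, -0.0, -1.0]]
ft_force: [-1.2, 2.9, -2.4]
grip_width: 0.0002
grasp_force: 1.3
```

```bash

python3 -m creep '[0,-0.1,0,0,0, 0,-0.1,0,0,0, 0,-0.1,0,0,0]'
python3 -m creep '[0,-0.1,0,0,0, 0,-0.1,0,0,0, 0,0,0,0,0]'
```

```text
time_s: 13.2
tcp_pos: [0.6166, -0.0082, 0.0551]
tcp_rot: [[-0.026, 1.0, -0.0], [1.0, 0.026, 0.002], [0.002, -0.0, -1.0]]
ft_force: [-1.4, 6.3, -0.5]
grip_width: 0.0005
grasp_force: 3.8
time_s: 13.5
tcp_pos: [0.6165, -0.0082, 0.0551]
tcp_rot: [[-0.027, 1.0, -0.001], [1.0, 0.027, 0.004], [0.004, -0.001, -1.0]]
ft_force: [-2.5, 9.1, 0.1]
grip_width: 0.0006
grasp_force: 5.0
```

The carriage stopped at its stop, with the force rising and no more motion. Retreating, rising and going above the handle.

```bash

python3 -m creep '[0,1,0,0,0, 0,2,0,0,0, 0,2,0,-2,0, 0,0,0,-4,0, 0,0,0,-4,0, 0,0,0,-4,0, 0,0,0,-4,0, 0,0,0,-4,0, 0,0,0,-4,0, 0,0,0,-3,0]'
python3 -m creep '[0,0,0,-3,0, 0,0,0,0,0]'
python3 - <<'E'
from h import *
go([.500,-.189,.36])
t=r.get_image('top');s=r.get_image('scene')
cv2.imwrite('pics/h1.png',np.hstack([crop(t,360,150,500,290,2.8),crop(s,180,190,320,330,2.8)]))
E
```

```text
time_s: 14.5
tcp_pos: [0.6163, 0.0373, 0.3486]
tcp_rot: [[-0.023, 1.0, 0.004], [1.0, 0.023, -0.001], [-0.001, 0.004, -1.0]]
ft_force: [-0.0, 0.3, -0.4]
grip_width: 0.0004
grasp_force: 0.0
time_s: 14.7
tcp_pos: [0.6174, 0.0373, 0.3802]
tcp_rot: [[-0.023, 1.0, 0.009], [1.0, 0.023, 0.0], [-0.0, 0.009, -1.0]]
ft_force: [0.8, 0.1, -0.2]
grip_width: 0.0004
grasp_force: 0.0
t 14.7 tcp [0.6174 0.0373 0.3802] yaw 0.023387348295078988 shift cm [-22.3475 -12.2814   1.919 ] turn None w 0.00043373843928900255 gf 0.0 F [ 0.7604  0.1053 -0.1805]
```

View pics/h1.png

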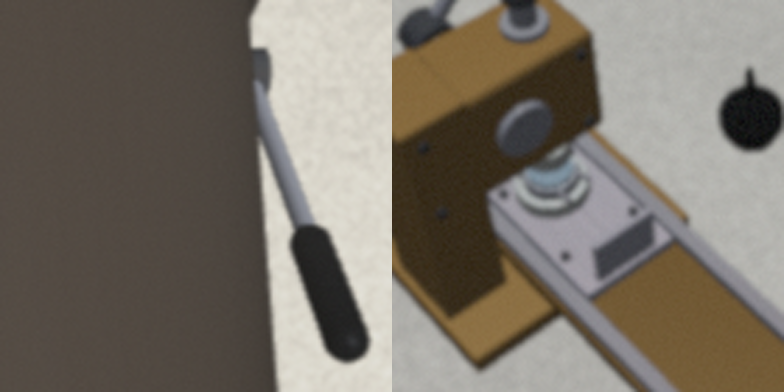

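The scene crop shows the case seated in the nest under the pusher at crop (550,178), with the carriage home. Moving above the handle.

```bash

python3 -m creep '[0,-1.5,-0.8,0,0, 0,-3,-1.7,0,0, 0,-3,-1.7,0,0, 0,-3,-1.7,0,0, 0,-3,-1.7,0,0, 0,-3,-1.7,0,0, 0,-3,-1.7,0,0, 0,-2,-1.1,0,0, 0,-0.8,-0.2,0,0, 0,0,0,0,0]'
python3 -c "
from h import *
go([.500,-.189,.33])"
```

```text
time_s: 15.8
tcp_pos: [0.4972, -0.1888, 0.3745]
tcp_rot: [[-0.022, 1.0, -0.001], [1.0, 0.022, 0.0], [0.0, -0.001, -1.0]]
ft_force: [1.3, -0.1, -0.5]
grip_width: 0.0007
grasp_force: 0.0
t 15.8 tcp [ 0.4972 -0.1888  0.3745] yaw 0.022273727248942672 shift cm [-0.0242  0.2882  4.4531] turn None w 0.0006766389843491272 gf 0.0 F [ 1.2747 -0.0639 -0.5033]
```

Now down, first to the handle.

```bash

python3 -m creep '[0,0,0,1.5,0, 0,0,0,1.5,0, 0,0,0,1,0, 0,0,0,0.5,0, 0,0,0,0.5,0, 0,0,0,0.5,0, 0,0,0,0.5,0, 0,0,0,0.5,0, 0,0,0,0,0]'
```

```text
time_s: 16.7
tcp_pos: [0.4982, -0.1875, 0.3097]
tcp_rot: [[-0.025, 1.0, 0.0], [1.0, 0.025, -0.0], [-0.0, 0.0, -1.0]]
ft_force: [1.0, -1.2, 0.4]
grip_width: 0.0001
grasp_force: 0.8
```

```bash

python3 -m creep '[0,0,-0.2,1,0, 0,0,-0.2,1,0, 0,0,-0.2,1,0, 0,0,-0.2,1,0, 0,0,0,0,0]'
```

```text
time_s: 17.2
tcp_pos: [0.4894, -0.1875, 0.2685]
tcp_rot: [[-0.025, 1.0, -0.002], [1.0, 0.025, 0.0], [0.0, -0.002, -1.0]]
ft_force: [3.1, 0.1, 1.4]
grip_width: 0.0004
grasp_force: 1.0
```

```bash

python3 -m creep '[0,0,-0.3,1,0, 0,0,-0.3,1,0, 0,0,-0.2,1,0, 0,0,-0.2,1,0, 0,0,-0.2,1,0,0,0,0,0,0]'
python3 -m creep '[0,0,-0.2,0.8,0, 0,0,-0.2,0.7,0, 0,0,-0.1,0.5,0, 0,0,0,0,0]'
python3 - <<'E'
from h import *
go([.462,-.189,.171])
s=r.get_image('scene')
cv2.imwrite('pics/l1.png',crop(s,140,70,320,250,3.2))
E
```

```text
time_s: 17.8
tcp_pos: [0.4775, -0.1879, 0.2187]
tcp_rot: [[-0.025, 1.0, -0.002], [1.0, 0.025, 0.0], [0.0, -0.002, -1.0]]
ft_force: [-0.7, -0.7, 3.0]
grip_width: 0.0005
grasp_force: 1.4
time_s: 18.2
tcp_pos: [0.4733, -0.1882, 0.1998]
tcp_rot: [[-0.025, 1.0, 0.0], [1.0, 0.025, -0.0], [-0.0, 0.0, -1.0]]
ft_force: [0.3, 0.1, 4.7]
grip_width: 0.0002
grasp_force: 2.2
t 18.2 tcp [ 0.4733 -0.1882  0.1998] yaw 0.025046477336197224 shift cm [-0.0534 -1.1301  2.8814] turn None w 0.00015733536199602206 gf 2.2371413855580613 F [0.3338 0.1199 4.6906]
```

View pics/l1.png

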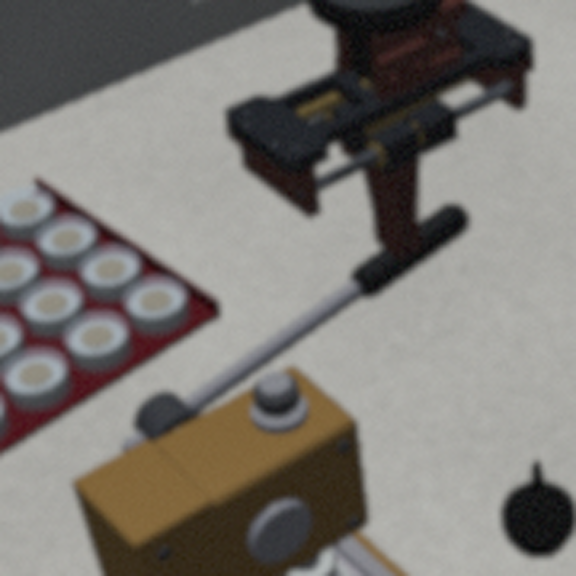

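The fingertips press on the middle of the handle at crop (405,250), with the lever about 0.15 rad above level. Pushing the rest slowly.

```bash

python3 -m creep '[0,0,-0.1,0.6,0, 0,0,-0.1,0.6,0, 0,0,-0.1,0.5,0, 0,0,-0.1,0.5,0, 0,0,0,0.3,0, 0,0,0,0,0]'
python3 -c "
from h import *
go([.462,-.189,.171])"
```

```text
time_s: 18.85
tcp_pos: [0.4698, -0.1883, 0.1756]
tcp_rot: [[-0.025, 1.0, 0.001], [1.0, 0.025, -0.0], [-0.0, 0.001, -1.0]]
ft_force: [0.2, 0.8, 8.0]
grip_width: 0.0005
grasp_force: 3.7
t 18.85 tcp [ 0.4698 -0.1883  0.1756] yaw 0.025108939601980733 shift cm [-0.0474 -0.7776  0.4577] turn None w 0.00048347990389494504 gf 3.66477410774678 F [0.1581 0.7544 8.0109]
```

```bash

python3 -m creep '[0,0,0,0.2,0, 0,0,0,0.1,0, 0,0,0,0,0, 0,0,0,0,0, 0,0,0,0,0, 0,0,0,0,0, 0,0,0,0,0, 0,0,0,0,0, 0,0,0,0,0]'
python3 - <<'E'
from h import *
go([.462,-.189,.171])
s=r.get_image('scene')
# lever rod line: expected level geometry, pivot (.649,-.186,.16) -> handle tip
tip=lambda a:np.array([.649-.236*np.cos(.75-a),-.191,.16+.236*np.sin(.75-a)])
for a in(.65,.75,.85): print(a,proj("scene",tip(a)))
m=(s.max(2)<45).astype(np.uint8);q=(245,125,300,170);w=np.argwhere(m[q[1]:q[3],q[0]:q[2]])[:,::-1]+[q[0],q[1]]
w=w[np.argsort(-w[:,0])][:25];print("tip px",w[0],w.mean(0))
o,d=ray("scene",*w.mean(0));p=o+d*(-.191-o[1])/d[1];print(p)
E
```

```text
time_s: 19.75
tcp_pos: [0.4696, -0.1883, 0.1729]
tcp_rot: [[-0.025, 1.0, 0.001], [1.0, 0.025, 0.0], [-0.0, 0.001, -1.0]]
ft_force: [-1.1, 0.5, 7.7]
grip_width: 0.0005
grasp_force: 3.8
t 19.75 tcp [ 0.4696 -0.1883  0.1729] yaw 0.025113423717929094 shift cm [-0.0492 -0.7631  0.1874] turn None w 0.00046155343032257555 gf 3.8036659453064203 F [-1.1004  0.4669  7.7304]
0.65 [287.3456 140.2564]
0.75 [288.1848 148.9956]
0.85 [288.1406 157.9094]
tip px [286 150] [283.92 151.12]
[ 0.4245 -0.191   0.1604]
```

```bash
python3 -c "
from workcell import r
print(r.hand_in())"
```

```text
the job is handed in; nothing more can be done
None
```

I set the case in the nest, pushed the carriage to its stop and handed in with the robot pressing the lever down on its handle, level to about 0.03 rad by my measurement (about 7.7 N). I couldn't read the crystal depth or pusher force directly, and the hand-in gave no verdict.

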